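# Clear broken glass off the isolator work plate

### The arm

A 6-joint arm with a two-finger parallel gripper is mounted at the origin on the work surface. World frame = base frame: x ahead of the robot, y to its left, z up, the work surface at z = 0. Lengths are in m, angles in degrees, forces in N, time in s.
With the tool pointing down it reaches from about 0.35 to 0.875 m from the base axis. Payload 4.2 kg.
Tool frame: the origin (TCP) lies midway between the tips of the shut fingers; the grasp point (between the pads) lies 19 mm behind it; z points along the fingers, y is the line along which they close (so a half turn about z gives the same grasp; the last joint's range is limited). The gripper opens to 87 mm and grips with 3 to 60 N. Pads are 19 mm wide; open, the fingers measure 117 mm over their backs; the gripper's body (75 mm by 190 mm) begins 51 mm behind the grasp point.
Start: joints at [84.66, 22.042, 0.453, 0, -68.411, -14.817], TCP at [0.215, 0.587, 0.223] pointing down, gripper open.
Joint ranges: [-179.83, 179.83], [-69.29, 118.12], [-61.27, 80.66], [-181.25, 117.63], [-171.15, -9.14], [-177.46, 177.46]. Speed limits (degrees/s): [159.86, 159.86, 180, 180, 180, 180].

### API

Orientations are given as a 3x3 rotation matrix whose columns are the frame's x, y, z axes.
In Python, from station import * gives the robot as it stands.
- The arm moves only by the tool move_arm, never from a script. Its argument "targets" is text: rows parted by semicolons, each of 4 numbers parted by spaces: the shift along the world's x, y, z in units of 25 mm (1.0 is 25 mm), then the turn about the world's z in units of 5 degrees (1.0 is 5 degrees). In form: tx ty tz spin; .... A call has 1 to 10 rows; each row shifts and turns the commanded pose from where the row before left it; what a row does not reach is not made up. A row lasts 1/12 s, in which the tool goes at most 41.7 mm and 7.16 degrees, less where a joint would pass 70% of its speed; a pose out of reach is approached as far as the arm can. A call is refused whole if a number of a shift passes 1 or a number of a turn 1, either way. A call with a gripper value outside its range is refused whole. "gripper" is the finger opening in mm, from 0 to 87, set as the call begins (left out, the last holds). The fingers move at their own pace and stop on an object; the grip force is fixed at half the most. Time passes only in rows, so rows that do not move let the fingers close. It gives the time, the measured TCP pose, the force, the opening and the grip force at its end, in the units of the state.
- sense(): the state, without advancing time (a new reading comes with each control period).
- capture(name): name is "scene" or "top" or "wrist"; returns a dict with "image" (480x640x3 uint8, blue, green, red), "fx", "fy", "cx", "cy" (pixels), "world_from_camera" (4x4, takes a point from camera to world coordinates); the wrist camera has in their place "hand_eye" (4x4, takes a point from camera to tool coordinates, whose origin is the TCP and whose axes are the flange's). Camera axes: x right, y up, looking along -z (the intrinsics and any distortion apply to the point x, -y, -z); pixel columns grow to the right and rows downward; lengths in m; the calibration is good to about 2 mm. A picture is of the moment at which its call begins: read the wrist's pose just before it. There is no depth.
- finish_job(): hands the job in; it is judged then, once.
The state is a dict: "time_s": time; "joints": joint angles; "joint_velocities": joint speeds; "effort": joint torques, N m; "tcp_pos": TCP position; "ee_rot": TCP orientation; "wrist_force": force on the tool from outside, world axes, zero at the start; "moment": the same for the moment, N m; "gripper_width": opening from 0.0 (shut) to 1.0 (fully open); "gripper_force": force on a finger pad.
Only numpy, scipy, OpenCV 4.12 (cv2) and the standard library are available. Lean on these libraries where they do the work, as an engineer would, in place of code of your own. Each camera call takes 0.05 s, during which the arm holds its last target. There are 200 camera calls.

### The job

A bottle has broken on the raised work plate in the isolator: take the scraper block from its black rubber mat and wipe all five amber glass chips along the plate and over its end into the yellow waste pan, which today is clipped at one of the two ends (the clean white vial rack is at the other, and no glass may get onto it). Never touch the glass with the gripper and leave the blue-capped jar beside the plate alone. When the plate is clear, stand the scraper back upright in the middle of its mat, lined up with the mat's long side, and let go.

Things in the scene. Friction and masses are not known exactly. Their poses are not given: they have to be found in the camera images.
- plate: Raised dark steel work plate, fixed. Flat top 176 mm (its x) by 300 mm (its y), 50 mm above the table. A blue fence 8 mm wide and 10 mm high runs along both long edges (x = -84 and +84 mm), leaving a channel 160 mm wide; both ends (y = -150 and +150 mm) are open and overhang the 230 mm long foot. Origin: centre of its underside, on the table; z up.
- pan: Yellow open waste pan, fixed, 200 mm (x) by 130 mm (y) by 36 mm high outside, walls 4 mm, turned the same way as the plate. It sits at one of the plate's two ends, its centre 190 mm from the plate's centre along the plate's y, so that the plate's end overhangs its inner wall by 25 mm. Origin: centre of its underside, on the table.
- rack: White rack with eight small blue-capped vials, fixed, 190 mm (x) by 120 mm (y), 46 mm high over the caps (lower than the plate's top), at the other end of the plate, 190 mm from the plate's centre. Origin: centre of its underside.
- mat: Black rubber parking mat of the scraper, fixed, 150 mm (x) by 90 mm (y) by 4 mm thick; to the left or right of the plate. Origin: centre of its underside, on the table.
- scraper: Loose scraper, about 0.2 kg: white foot 110 mm long (its x), 30 mm thick (y), 26 mm high; blue upright grip rib over its middle, 70 mm long (x), 22 mm thick (y), from 26 to 72 mm above the bottom. Stands on the mat, within 0.1 rad of the mat's x. Same when turned half round. Its 110 mm long sides do the wiping. Origin: centre of the foot's underside; z up.
- chip0: Loose amber glass chip, irregular, about 25 x 19 mm and 6 mm thick, 10 g, lying on the plate. Origin: centre of its underside. All five start within 58 mm (plate x) and 80 mm (plate y) of the plate's centre.
- chip1: Loose amber glass chip, irregular, about 25 x 19 mm and 6 mm thick, 10 g, lying on the plate. Origin: centre of its underside. All five start within 58 mm (plate x) and 80 mm (plate y) of the plate's centre.
- chip2: Loose amber glass chip, irregular, about 25 x 19 mm and 6 mm thick, 10 g, lying on the plate. Origin: centre of its underside. All five start within 58 mm (plate x) and 80 mm (plate y) of the plate's centre.
- chip3: Loose amber glass chip, irregular, about 25 x 19 mm and 6 mm thick, 10 g, lying on the plate. Origin: centre of its underside. All five start within 58 mm (plate x) and 80 mm (plate y) of the plate's centre.
- chip4: Loose amber glass chip, irregular, about 25 x 19 mm and 6 mm thick, 10 g, lying on the plate. Origin: centre of its underside. All five start within 58 mm (plate x) and 80 mm (plate y) of the plate's centre.
- jar: Glass jar with blue cap, 60 mm across, 85 mm high, standing on the other side of the plate than the mat. Bystander. Origin: centre of its underside.
Things that resemble listed ones, but are neither listed nor needed, are in the scene too. What is shaped like the scraper but brown or turquoise is not meant. Several things have the shape of the pan; the one meant has the colours described above.

How it is judged (in metres and radians):
On the way, in this order (a step that is already met when the one before it is completed fails the run):
1. the scraper is taken up from its mat (at least 40 mm up) (height (world z) of scraper above 0.044 m), for 0.1 s.
2. all five chips are in the yellow pan (x of chip0 in the frame of pan between -0.1 and 0.1 m and y of chip0 in the frame of pan between -0.066 and 0.066 m and z of each of chip0, chip1, chip2, chip3, chip4 in the frame of pan below 0.034 m and x of chip1 in the frame of pan between -0.1 and 0.1 m and y of chip1 in the frame of pan between -0.066 and 0.066 m and x of chip2 in the frame of pan between -0.1 and 0.1 m and y of chip2 in the frame of pan between -0.066 and 0.066 m and x of chip3 in the frame of pan between -0.1 and 0.1 m and y of chip3 in the frame of pan between -0.066 and 0.066 m and x of chip4 in the frame of pan between -0.1 and 0.1 m and y of chip4 in the frame of pan between -0.066 and 0.066 m), for 0.2 s.
At the end, for the whole second after the job is handed in: All five chips lie at rest in the yellow pan, below its rim. The scraper stands upright at rest on its mat, within 25 mm (mat x) and 28 mm (mat y) of the mat's centre and within 0.25 rad of its long direction, either way round (all of step 2 and x of scraper in the frame of mat between -0.025 and 0.025 m and y of scraper in the frame of mat between -0.028 and 0.028 m and z of scraper in the frame of mat below 0.009 m and angle between scraper's own z axis and vertical below 0.1 rad and angle between the x axis of scraper and the x axis of mat, either way round below 0.25 rad and linear speed of each of scraper, chip0, chip1, chip2, chip3, chip4 below 0.02 m/s); the robot touches nothing.
It fails at once if a glass chip is touched by the gripper or arm (contact force between any of the fingers, the arm and chip0 above 0.3 N or contact force between any of the fingers, the arm and chip1 above 0.3 N or contact force between any of the fingers, the arm and chip2 above 0.3 N or contact force between any of the fingers, the arm and chip3 above 0.3 N or contact force between any of the fingers, the arm and chip4 above 0.3 N).
It fails at once if a glass chip lands on the vial rack (contact force between rack and chip0 above 0.05 N or contact force between rack and chip1 above 0.05 N or contact force between rack and chip2 above 0.05 N or contact force between rack and chip3 above 0.05 N or contact force between rack and chip4 above 0.05 N).
It fails at once if the jar is pushed over 20 mm or tipped (distance of jar from where it was at the start of the episode above 0.02 m or angle between jar's own z axis and vertical above 0.3 rad).
It also fails if it takes over 72 s, if anything falls off the work surface, if the arm or the gripper's body presses on something with over 40 N, if the wrist force passes 120 N, or if a joint passes its speed limit or range.

## Working session

There is one attempt and no reset: what is moved stays moved. The work goes in short steps, Python scripts to look and compute and a tool call to move; the robot and the scene stay as the last step left them, time stands still between calls to the robot, and variables do not carry over. Pictures are saved under pics/ and viewed, at most 10 in all, crops included, and the job is handed in when it is done.

Besides the shell and the picture viewer there is one more tool, called after "Call:" as name(argument=value, ...), one argument or row to a line, values as JSON. move_arm: Moves the arm, as the interface text tells. Its arguments: {"type":"object","properties":{"targets":{"type":"string"},"gripper":{"type":"number"}},"required":["targets"]}

```bash
mkdir -p pics
cat > h.py <<'E'
from station import *
import numpy as np, cv2
def ray(c,u,v,z):
    d=np.array([(u-c["cx"])/c["fx"],-(v-c["cy"])/c["fy"],-1.]);T=np.array(c["world_from_camera"])
    D=T[:3,:3]@d;o=T[:3,3];return o+D*(z-o[2])/D[2]
E
python3 - <<'E'
from h import *
for n in ("top","scene"):
    c=capture(n);cv2.imwrite(f"pics/{n}0.png",c["image"])
    print(n,{k:np.round(v,3).tolist() for k,v in c.items() if k!="image"})
    if n=="top":
        for p in [(0,0),(640,0),(0,480),(640,480)]: print(p,ray(c,*p,0).round(3))
E
```

```text
top {'fx': 474.079, 'fy': 474.079, 'cx': 318.955, 'cy': 239.932, 'world_from_camera': [[0.023, 0.997, -0.069, 0.377], [-1.0, 0.024, 0.02, -0.042], [0.022, 0.068, 0.997, 1.326], [0.0, 0.0, 0.0, 1.0]]}
(0, 0) [1.134 0.86  0.   ]
(640, 0) [ 1.201 -0.999  0.   ]
(0, 480) [-0.195  0.769  0.   ]
(640, 480) [-0.172 -0.966  0.   ]
scene {'fx': 444.782, 'fy': 444.782, 'cx': 324.862, 'cy': 235.508, 'world_from_camera': [[-0.57, -0.562, 0.599, 1.051], [0.822, -0.384, 0.422, 0.366], [-0.007, 0.733, 0.681, 0.721], [0.0, 0.0, 0.0, 1.0]]}
```

View pics/top0.png

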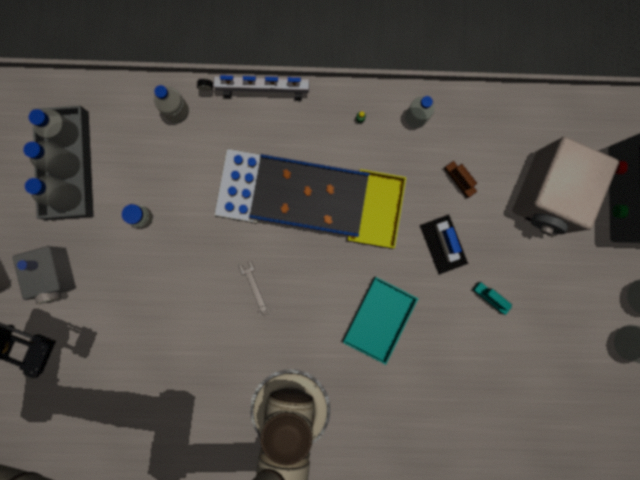

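View pics/scene0.png

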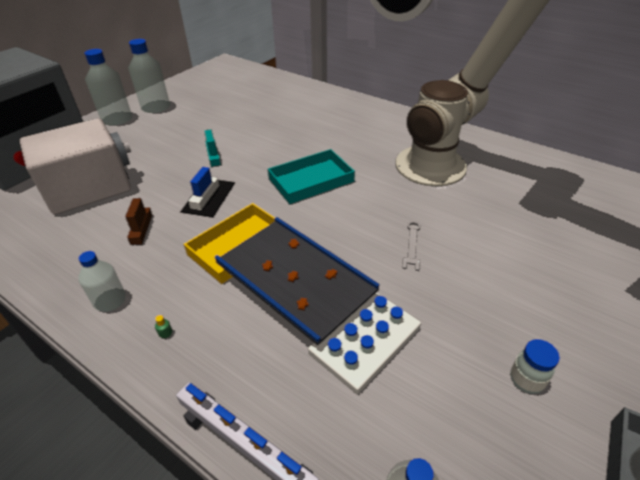

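The top view shows the plate at (310,195), the yellow pan at its right end (378,210) and the white rack at its left end (238,185). The mat is at (443,244). The five chips are at about (287,174), (307,190), (330,188), (285,208) and (327,219).

- **Scraper candidates:** white and blue at (449,241) on the black mat, brown at (460,179), turquoise at (492,297). The white and blue one fits the description.
- **Pan candidates:** yellow at (378,210), turquoise at (380,320). The yellow one fits.
- **Jar:** the one at (135,215).

```bash
cat > m.py <<'E'
from h import *
def blobs(im,lo,hi,box,amin):
    x0,y0,x1,y1=box;h=cv2.cvtColor(im,cv2.COLOR_BGR2HSV);m=np.zeros(im.shape[:2],np.uint8)
    m[y0:y1,x0:x1]=cv2.inRange(h,lo,hi)[y0:y1,x0:x1]
    return m,[c for c in cv2.findContours(m,cv2.RETR_EXTERNAL,cv2.CHAIN_APPROX_NONE)[0] if cv2.contourArea(c)>=amin]
def rect(c,cnt,z):
    P=np.array([ray(c,*p,z)[:2] for p in cnt.reshape(-1,2)+0.])
    r=cv2.minAreaRect((P*1000).astype(np.float32));(cx,cy),(w,h),a=r
    if w<h: w,h,a=h,w,a+90
    return [round(float(v),1) for v in (cx,cy,w,h,(a+90)%180-90)]
E
python3 - <<'E'
from m import *
c=capture("top");im=c["image"]
cv2.imwrite("pics/crop1.png",cv2.resize(im[140:290,210:480],None,fx=2.9,fy=2.9,interpolation=cv2.INTER_CUBIC))
def show(n,lo,hi,box,a,z,hull=False):
    m,cs=blobs(im,lo,hi,box,a)
    if hull and cs: cs=[cv2.convexHull(np.vstack(cs))]
    for k in cs:
        b=cv2.boundingRect(k);print(n,b,rect(c,k,z))
show("fence",(100,90,40),(130,255,255),(262,140,370,250),15,.06,True)
show("pan",(22,120,80),(35,255,255),(330,150,420,260),100,.036,True)
show("rack",(0,0,130),(180,60,255),(205,140,265,230),50,.03,True)
show("chip",(3,120,60),(20,255,255),(262,155,365,240),4,.053)
show("rib",(100,120,60),(130,255,255),(415,205,475,280),10,.076)
show("foot",(0,0,120),(180,60,255),(430,222,475,268),10,.03)
show("mat",(0,0,0),(180,255,45),(412,205,475,280),50,.004,True)
show("jar",(100,120,60),(130,255,255),(115,195,155,235),10,.085)
s=sense();print(s["joints"],s["tcp_pos"],np.round(s["ee_rot"],3).tolist())
E
```

```text
fence (262, 155, 107, 81) [584.1, -39.5, 291.3, 175.6, 81.4]
pan (348, 169, 58, 80) [556.5, -225.1, 202.8, 130.1, -8.6]
rack (214, 149, 45, 71) [615.6, 161.0, 186.7, 94.4, -8.5]
chip (324, 215, 8, 9) [522.0, -89.4, 21.7, 18.9, 1.3]
chip (281, 203, 8, 10) [550.2, 27.5, 24.5, 18.9, 1.6]
chip (304, 186, 8, 10) [598.2, -33.5, 24.6, 19.0, 1.4]
chip (326, 184, 8, 10) [605.3, -93.0, 24.7, 19.0, 1.2]
chip (283, 169, 8, 10) [643.3, 24.6, 24.7, 19.0, 1.6]
rib (446, 227, 16, 26) [472.0, -424.4, 70.4, 23.8, 18.8]
foot (449, 253, 10, 8) [430.2, -439.5, 25.5, 16.4, -70.5]
foot (438, 222, 11, 8) [514.1, -409.2, 26.4, 18.1, -74.6]
mat (421, 216, 46, 58) [465.1, -418.1, 145.8, 86.5, 21.6]
jar (122, 204, 21, 20) [519.1, 423.9, 51.6, 48.8, 66.3]
[ 8.46602931e+01  2.20796197e+01  3.98253825e-01 -1.73586311e-02
 -6.84120860e+01 -1.48163884e+01] [0.21520908 0.58630078 0.2217333 ] [[0.939, -0.345, -0.0], [-0.345, -0.939, -0.002], [0.0, 0.002, -1.0]]
```

View pics/crop1.png

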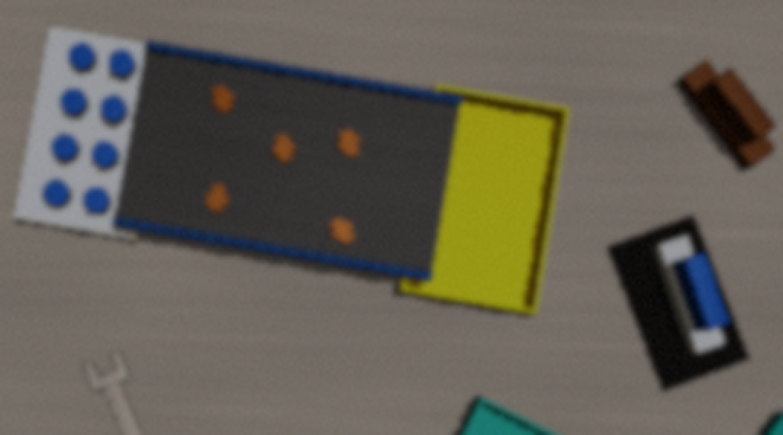

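The crop confirms the white and blue scraper on the black mat, the yellow pan at the plate's -y end and the rack at its +y end. The chips fit the plate frame: plate centre about (0.585,-0.037), yaw about -8.6°. I now move towards the mat.

Call:
move_arm(
  targets="0.5 -1 0 -1; 0.5 -1 0 -1; 0.5 -1 0 -1; 0.5 -1 0 -1; 0.5 -1 0 -1; 0.5 -1 0 -1; 0.5 -1 0 -1; 0.5 -1 0 -1; 0.5 -1 0 -1; 0.5 -1 0 -1",
  gripper=87,
)

```text
time_s: 0.98
tcp_pos: [0.3406, 0.3352, 0.2224]
ee_rot: [[0.336, -0.942, -0.0], [-0.942, -0.336, -0.0], [0.0, 0.0, -1.0]]
wrist_force: [1.2, 0.8, -0.4]
gripper_width: 1.002
gripper_force: 0.0
```

Call:
move_arm(
  targets="0.5 -1 0 -1; 0.5 -1 0 -1; 0.5 -1 0 -1; 0.5 -1 0 -1; 0.5 -1 0 -1; 0.5 -1 0 -1; 0.5 -1 0 -1; 0.5 -1 0 -1; 0.5 -1 0 -1; 0.5 -1 0 -1",
)

```text
time_s: 1.82
tcp_pos: [0.4655, 0.0853, 0.2224]
ee_rot: [[-0.506, -0.862, -0.0], [-0.862, 0.506, 0.0], [0.0, 0.0, -1.0]]
wrist_force: [0.5, 0.3, 0.0]
gripper_width: 1.001
gripper_force: 0.0
```

Call:
move_arm(
  targets="0 -1 0 -0.8; 0 -1 0 -0.8; 0 -1 0 -0.8; 0 -1 0 -0.8; 0 -1 0 -0.8; 0 -1 0 -0.8; 0 -1 0 -0.8; 0 -1 0 -0.8; 0 -1 0 -0.8; 0 -1 0 -0.8",
)

```text
time_s: 2.65
tcp_pos: [0.4649, -0.1645, 0.2224]
ee_rot: [[-0.942, -0.336, -0.0], [-0.336, 0.942, 0.0], [0.0, 0.0, -1.0]]
wrist_force: [1.2, -0.3, -0.1]
gripper_width: 1.001
gripper_force: 0.0
```

Call:
move_arm(
  targets="0 -1 0 0; 0 -1 0 0; 0 -1 0 0; 0 -1 0 0; 0 -1 0 0; 0 -1 0 0; 0 -1 0 0; 0 -1 0 0; 0 -0.8 0 0; 0 -0.5 0 0",
)

```text
time_s: 3.48
tcp_pos: [0.4649, -0.3975, 0.2218]
ee_rot: [[-0.941, -0.338, -0.001], [-0.338, 0.941, 0.0], [0.001, 0.001, -1.0]]
wrist_force: [0.8, 0.3, 0.6]
gripper_width: 1.001
gripper_force: 0.0
```

Call:
move_arm(
  targets="0.2 -0.6 -0.5 0; 0.08 -0.48 -0.8 0; 0 0 -1 0; 0 0 -1 0; 0 0 -1 0; 0 0 -1 0; 0 0 -0.8 0; 0 0 -0.6 0; 0 0 -0.4 0; 0 0 -0.3 0",
)

```text
time_s: 4.32
tcp_pos: [0.472, -0.4223, 0.0363]
ee_rot: [[-0.941, -0.34, -0.001], [-0.34, 0.941, 0.001], [0.001, 0.001, -1.0]]
wrist_force: [-0.0, 0.2, 0.7]
gripper_width: 1.003
gripper_force: 0.0
```

Run:
```python
from h import *
s=sense();c=capture("wrist");cv2.imwrite("pics/w1.png",c["image"]);print(s["tcp_pos"],s["wrist_force"])
```

```text
[ 0.47202029 -0.42229046  0.03628212] [-0.03511862  0.24582833  0.66445781]
```

View pics/w1.png

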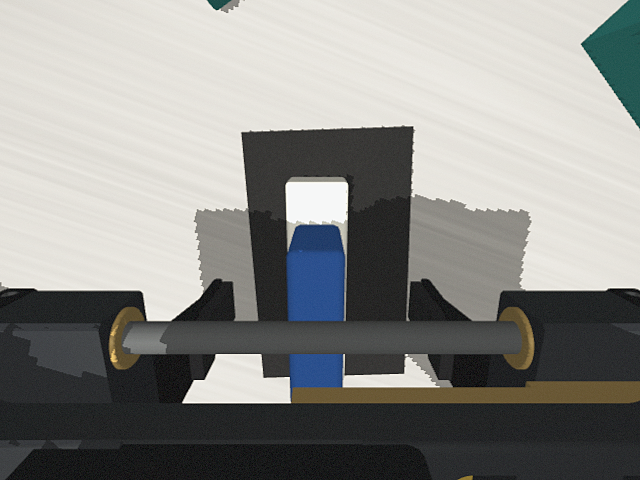

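The blue rib (317,300) stands parallel between the fingers, well centred. I close and lift.

Call:
move_arm(
  targets="0 0 0 0; 0 0 0 0; 0 0 0 0; 0 0 0 0; 0 0 0 0; 0 0 0 0",
  gripper=0,
)

```text
time_s: 4.87
tcp_pos: [0.4726, -0.4229, 0.0381]
ee_rot: [[-0.941, -0.339, 0.001], [-0.339, 0.941, -0.0], [-0.001, -0.001, -1.0]]
wrist_force: [-0.6, -0.1, 0.7]
gripper_width: 0.631
gripper_force: 0.0
```

Call:
move_arm(
  targets="0 0 0 0; 0 0 0 0; 0 0 0 0; 0 0 0 0; 0 0 0 0; 0 0 0 0; 0 0 0 0; 0 0 0 0",
)

```text
time_s: 5.53
tcp_pos: [0.4725, -0.4229, 0.0376]
ee_rot: [[-0.941, -0.339, 0.0], [-0.339, 0.941, -0.0], [-0.0, -0.0, -1.0]]
wrist_force: [0.4, -0.7, -0.6]
gripper_width: 0.253
gripper_force: 30.0
```

Call:
move_arm(
  targets="0 0 0.6 0; 0 0 1 0; 0 0 1 0; 0 0 1 0; 0 0 0.4 0; 0.2 1 0 -0.3; 0.2 1 0 -0.3; 0.2 1 0 -0.3; 0.2 1 0 -0.3; 0.2 1 0 -0.3",
)

```text
time_s: 6.37
tcp_pos: [0.4965, -0.2962, 0.1362]
ee_rot: [[-0.977, -0.212, -0.002], [-0.212, 0.977, 0.001], [0.002, 0.002, -1.0]]
wrist_force: [0.3, 0.4, -1.9]
gripper_width: 0.249
gripper_force: 30.0
```

Call:
move_arm(
  targets="0.2 1 0 -0.3; 0.2 1 0 -0.3; 0.2 1 0 -0.3; 0.2 1 0 -0.3; 0.2 1 0 -0.3; 0.2 1 0 -0.3; 0.2 1 0 -0.3; 0.2 1 0 -0.3; 0.2 1 0 -0.3; 0.2 1 0 -0.3",
)

```text
time_s: 7.2
tcp_pos: [0.5465, -0.0465, 0.1364]
ee_rot: [[-0.999, 0.048, -0.002], [0.048, 0.999, 0.0], [0.002, 0.0, -1.0]]
wrist_force: [0.8, -0.1, -2.0]
gripper_width: 0.253
gripper_force: 30.0
```

Call:
move_arm(
  targets="0.3 1 0 -0.3; 0.3 1 0 -0.3; 0.3 1 0 -0.3; 0.24 1 0 -0.2; 0.2 0.8 0 -0.06; 0 0.05 0 0; 0 0 0 0; 0 0 0 0",
)

```text
time_s: 7.87
tcp_pos: [0.5799, 0.0731, 0.1365]
ee_rot: [[-0.989, 0.147, -0.002], [0.147, 0.989, -0.001], [0.002, -0.001, -1.0]]
wrist_force: [0.1, -0.4, -2.2]
gripper_width: 0.248
gripper_force: 30.0
```

Run:
```python
from m import *
s=sense();c=capture("top");im=c["image"];cv2.imwrite("pics/t2.png",cv2.resize(im[120:280,200:430],None,fx=3.4,fy=3.4));
c2=capture("scene");cv2.imwrite("pics/s2.png",c2["image"])
print(s["tcp_pos"],np.round(s["ee_rot"],3).tolist())
for n,b in (("chip",(262,155,365,240)),):
    for k in blobs(im,(3,120,60),(20,255,255),b,4)[1]: print(n,rect(c,k,.053))
```

```text
[0.5798828  0.07306382 0.13654902] [[-0.989, 0.147, -0.002], [0.147, 0.989, -0.001], [0.002, -0.001, -1.0]]
chip [522.0, -89.4, 21.7, 18.9, 1.3]
chip [550.2, 28.8, 24.5, 21.6, 1.5]
chip [598.2, -33.5, 24.6, 19.0, 1.4]
chip [605.3, -93.0, 24.7, 19.0, 1.2]
chip [647.4, 24.7, 19.0, 16.5, -88.4]
```

View pics/s2.png

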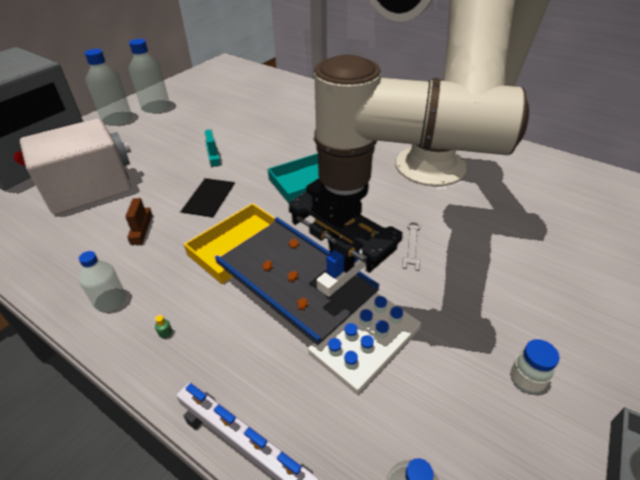

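The scene view shows the scraper upright in the gripper, foot at (332,282), over the rack end of the plate behind all the chips. I lower it.

Call:
move_arm(
  targets="0 0 -0.8 0; 0 0 -0.7 0; 0 0 -0.4 0; 0 0 -0.1 0; 0 0 0 0; 0 0 0 0",
)

```text
time_s: 8.47
tcp_pos: [0.5815, 0.0732, 0.0882]
ee_rot: [[-0.989, 0.147, 0.001], [0.147, 0.989, 0.0], [-0.001, 0.0, -1.0]]
wrist_force: [0.6, -0.4, -2.1]
gripper_width: 0.248
gripper_force: 30.0
```

Call:
move_arm(
  targets="0 0 -0.1 0; 0 0 -0.02 0; 0 0 0 0; -0.03 -0.2 0 0; -0.06 -0.4 0 0; -0.06 -0.4 0 0; -0.06 -0.4 0 0; -0.06 -0.4 0 0; -0.06 -0.4 0 0; -0.06 -0.4 0 0",
)

```text
time_s: 9.3
tcp_pos: [0.5709, 0.0071, 0.0846]
ee_rot: [[-0.989, 0.148, 0.0], [0.148, 0.989, -0.0], [-0.0, -0.0, -1.0]]
wrist_force: [-0.9, -0.1, -1.3]
gripper_width: 0.248
gripper_force: 30.0
```

Run:
```python
from m import *
s=sense();c2=capture("scene");cv2.imwrite("pics/s3.png",cv2.resize(c2["image"][180:400,160:440],None,fx=2.7,fy=2.7))
```

```text
(no output)
```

View pics/s3.png

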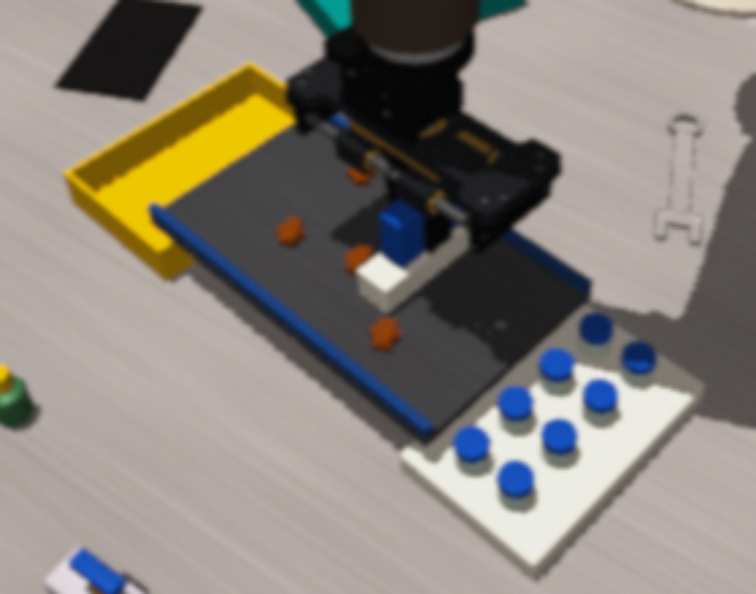

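The scraper lies flat on the plate. One chip at crop (357,257) is being pushed and the far-side one at (384,333) is left for pass 2. I continue the wipe.

Call:
move_arm(
  targets="-0.06 -0.4 0 0; -0.06 -0.4 0 0; -0.06 -0.4 0 0; -0.06 -0.4 0 0; -0.06 -0.4 0 0; -0.06 -0.4 0 0; -0.06 -0.4 0 0; -0.06 -0.4 0 0; -0.06 -0.4 0 0; -0.06 -0.4 0 0",
)

```text
time_s: 10.18
tcp_pos: [0.5559, -0.0926, 0.0846]
ee_rot: [[-0.989, 0.147, 0.0], [0.147, 0.989, 0.0], [-0.0, 0.0, -1.0]]
wrist_force: [0.8, -0.2, -2.1]
gripper_width: 0.247
gripper_force: 30.0
```

Call:
move_arm(
  targets="-0.06 -0.4 0 0; -0.06 -0.4 0 0; -0.06 -0.4 0 0; -0.06 -0.4 0 0; -0.06 -0.4 0 0; -0.06 -0.4 0 0; -0.06 -0.4 0 0; -0.06 -0.4 0 0; -0.06 -0.4 0 0; 0 0 0 0",
)

```text
time_s: 11.02
tcp_pos: [0.5421, -0.1833, 0.0844]
ee_rot: [[-0.989, 0.149, -0.0], [0.149, 0.989, -0.0], [0.0, -0.0, -1.0]]
wrist_force: [0.2, 0.3, -1.2]
gripper_width: 0.252
gripper_force: 30.0
```

Run:
```python
from m import *
s=sense();c2=capture("scene");cv2.imwrite("pics/s4.png",cv2.resize(c2["image"][180:400,160:440],None,fx=2.7,fy=2.7))
```

```text
(no output)
```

View pics/s4.png

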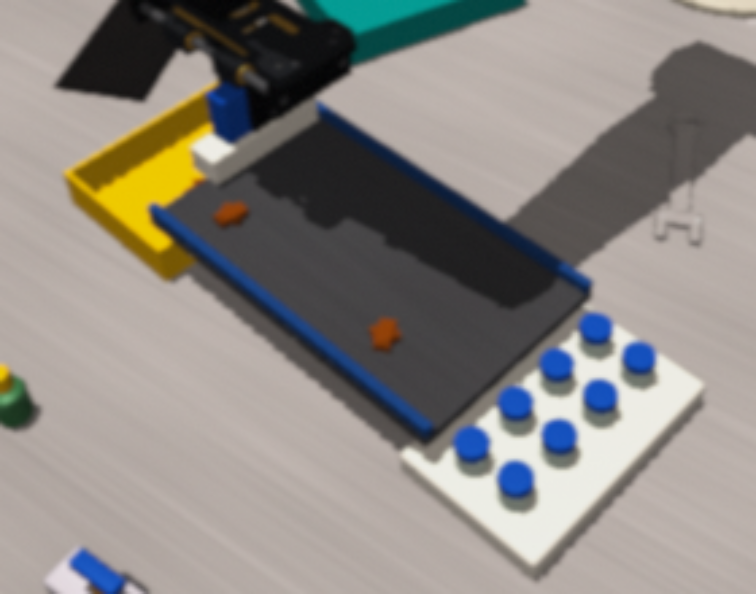

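Three chips have gone over the end, one of them visible at the pan edge (198,184). One slipped past the scraper at (231,213) and the far-side one is still at (384,333). Pass 2 goes along the +x side.

Call:
move_arm(
  targets="0 0 0.8 0; 0 0 0.8 0; 0.3 0.9 0 0; 0.32 1 0 0; 0.32 1 0 0; 0.32 1 0 0; 0.32 1 0 0; 0.32 1 0 0; 0.32 1 0 0; 0.32 1 0 0",
)

```text
time_s: 11.9
tcp_pos: [0.6062, 0.0177, 0.1245]
ee_rot: [[-0.989, 0.146, -0.0], [0.146, 0.989, 0.0], [0.0, 0.0, -1.0]]
wrist_force: [-0.4, -0.3, -0.9]
gripper_width: 0.248
gripper_force: 30.0
```

Call:
move_arm(
  targets="0.32 1 0 0; 0.3 0.8 0 0; 0.04 0.3 0 0; 0 0 0 0; 0 0 -0.8 0; 0 0 -0.5 0; 0 0 -0.2 0; 0 0 0 0; 0 0 0 0",
)

```text
time_s: 12.65
tcp_pos: [0.6226, 0.0677, 0.0873]
ee_rot: [[-0.989, 0.148, 0.0], [0.148, 0.989, -0.0], [-0.0, -0.0, -1.0]]
wrist_force: [0.2, -0.2, -2.2]
gripper_width: 0.25
gripper_force: 30.0
```

Call:
move_arm(
  targets="0 0 -0.1 0; -0.03 -0.2 0 0; -0.06 -0.4 0 0; -0.06 -0.4 0 0; -0.06 -0.4 0 0; -0.06 -0.4 0 0; -0.06 -0.4 0 0; -0.06 -0.4 0 0; -0.06 -0.4 0 0; -0.06 -0.4 0 0",
)

```text
time_s: 13.48
tcp_pos: [0.6096, -0.0177, 0.0846]
ee_rot: [[-0.989, 0.147, -0.0], [0.147, 0.989, -0.0], [0.0, -0.0, -1.0]]
wrist_force: [1.2, 0.7, -2.4]
gripper_width: 0.25
gripper_force: 30.0
```

Call:
move_arm(
  targets="-0.06 -0.4 0 0; -0.06 -0.4 0 0; -0.06 -0.4 0 0; -0.06 -0.4 0 0; -0.06 -0.4 0 0; -0.06 -0.4 0 0; -0.06 -0.4 0 0; -0.06 -0.4 0 0; -0.06 -0.4 0 0; -0.06 -0.4 0 0",
)

```text
time_s: 14.32
tcp_pos: [0.5947, -0.1175, 0.0845]
ee_rot: [[-0.989, 0.147, 0.0], [0.147, 0.989, 0.0], [-0.0, 0.0, -1.0]]
wrist_force: [0.8, -0.5, -2.8]
gripper_width: 0.254
gripper_force: 30.0
```

Call:
move_arm(
  targets="-0.06 -0.4 0 0; -0.06 -0.4 0 0; -0.06 -0.4 0 0; -0.06 -0.4 0 0; -0.06 -0.4 0 0; -0.06 -0.4 0 0; -0.06 -0.4 0 0; -0.06 -0.4 0 0; 0 0 0 0",
)

```text
time_s: 15.07
tcp_pos: [0.5824, -0.1984, 0.0845]
ee_rot: [[-0.989, 0.149, -0.0], [0.149, 0.989, -0.0], [0.0, -0.0, -1.0]]
wrist_force: [0.4, -0.1, -2.5]
gripper_width: 0.248
gripper_force: 30.0
```

Call:
move_arm(
  targets="0 0 0.8 0; 0 0 1 0; 0 0 0.8 0; -0.2 -1 0 0.3; -0.2 -1 0 0.3; -0.2 -1 0 0.3; -0.3 -1 0 0.4; -0.3 -1 0 0.4; -0.4 -1 0 0.5; 0 0 0 0",
)

```text
time_s: 15.9
tcp_pos: [0.541, -0.35, 0.1493]
ee_rot: [[-0.999, -0.042, -0.001], [-0.042, 0.999, -0.001], [0.001, -0.001, -1.0]]
wrist_force: [-0.2, 0.3, -1.0]
gripper_width: 0.252
gripper_force: 30.0
```

Run:
```python
from m import *
s=sense();c=capture("top");c2=capture("scene")
a=cv2.resize(c["image"][140:270,210:420],(760,470))
for n,k in (("top",c),("scene",c2)):
    b=(210,140,420,270) if n=="top" else (150,190,420,390)
    for q in blobs(k["image"],(3,120,40),(18,255,255),b,4)[1]:
        print(n,cv2.boundingRect(q),"pan floor:",rect(k,q,.007))
b=c2["image"][185:395,160:430]
cv2.imwrite("pics/s5.png",np.vstack([cv2.resize(c["image"][140:265,210:430],(528,300)),cv2.resize(c2["image"][185:320,160:400],(528,297))]))
```

```text
scene (230, 245, 9, 6) pan floor: [572.6, -229.5, 22.8, 7.3, -9.7]
scene (239, 236, 13, 9) pan floor: [539.4, -227.9, 32.7, 16.7, -9.7]
scene (259, 228, 6, 4) pan floor: [489.8, -217.0, 15.1, 7.6, -16.6]
```

View pics/s5.png

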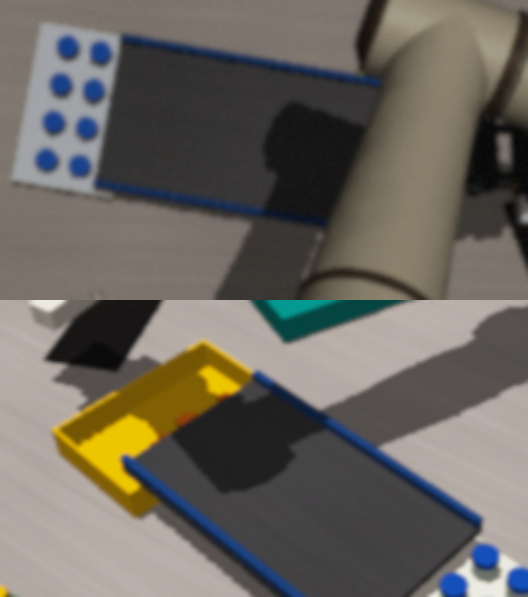

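The plate is clear and the visible chips lie inside the pan, in the scene view around (185,420) of the lower half. I bring the scraper back to its mat.

Call:
move_arm(
  targets="-0.6 -0.5 0 0.8; -0.6 -0.6 0 0.8; -0.6 -0.6 0 0.8; -0.6 -0.6 0 0.8; -0.6 -0.42 0 0.64; 0 0 0 0; 0 0 -1 0; 0 0 -1 0; 0 0 -0.8 0; 0 0 -0.6 0",
)

```text
time_s: 16.83
tcp_pos: [0.4679, -0.4128, 0.0626]
ee_rot: [[-0.929, -0.371, -0.002], [-0.371, 0.929, 0.002], [0.001, 0.002, -1.0]]
wrist_force: [0.1, 0.7, -1.5]
gripper_width: 0.25
gripper_force: 30.0
```

Call:
move_arm(
  targets="0 0 -0.4 0; 0 0 -0.3 0; 0 0 -0.1 0; 0 0 0 0; 0 0 0 0",
)

```text
time_s: 17.25
tcp_pos: [0.4686, -0.4148, 0.0454]
ee_rot: [[-0.929, -0.371, 0.001], [-0.371, 0.929, -0.001], [-0.001, -0.001, -1.0]]
wrist_force: [0.1, 0.3, -1.6]
gripper_width: 0.25
gripper_force: 30.0
```

Run:
```python
from m import *
s=sense();c=capture("top");im=c["image"];print(s["tcp_pos"],s["wrist_force"])
w=capture("wrist")["image"]
cv2.imwrite("pics/s6.png",np.vstack([cv2.resize(im[140:290,250:490],(480,300)),cv2.resize(w,(400,300))[:,:400] if 0 else cv2.resize(w,(480,300))]))
```

```text
[ 0.46864547 -0.41475315  0.04543823] [ 0.12967299  0.29445376 -1.60674626]
```

View pics/s6.png

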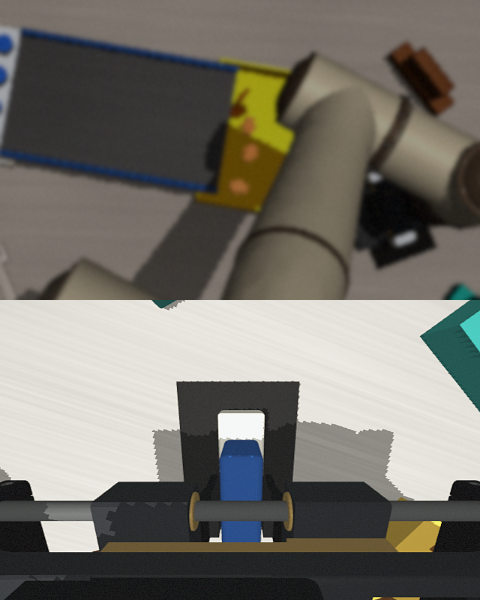

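The scraper is centred over the mat and parallel to it, with the mat visible evenly on both sides of the foot in the wrist view. About five chips show in the pan. I lower the last 7 mm and release.

Call:
move_arm(
  targets="-0.08 -0.1 -0.15 0; 0 0 -0.1 0; 0 0 -0.05 0; 0 0 0 0; 0 0 0 0; 0 0 0 0",
)

```text
time_s: 17.85
tcp_pos: [0.4657, -0.4173, 0.0375]
ee_rot: [[-0.929, -0.371, -0.0], [-0.371, 0.929, -0.0], [0.0, -0.0, -1.0]]
wrist_force: [-1.7, -0.1, 2.7]
gripper_width: 0.248
gripper_force: 30.0
```

Contact (the vertical force turned to +2.7 N), so I open, then go up and away to the robot's right.

Call:
move_arm(
  targets="0 0 0 0; 0 0 0 0; 0 0 0 0; 0 0 0 0; 0 0 0 0; 0 0 0 0; 0 0 0 0; 0 0 0 0; 0 0 0 0; 0 0 0 0",
  gripper=87,
)

```text
time_s: 18.68
tcp_pos: [0.4658, -0.417, 0.037]
ee_rot: [[-0.929, -0.37, 0.0], [-0.37, 0.929, 0.0], [-0.0, 0.0, -1.0]]
wrist_force: [-0.1, 0.2, -0.4]
gripper_width: 0.923
gripper_force: 0.0
```

Call:
move_arm(
  targets="0 0 0.4 0; 0 0 1 0; 0 0 1 0; 0 0 1 0; 0 0 1 0; 0 0 1 0; -0.8 -1 0 0; -0.8 -1 0 0; -0.8 -1 0 0; -0.8 -1 0 0",
)

```text
time_s: 19.52
tcp_pos: [0.3851, -0.5179, 0.1734]
ee_rot: [[-0.929, -0.371, 0.001], [-0.371, 0.929, -0.001], [-0.001, -0.001, -1.0]]
wrist_force: [0.0, -0.5, 0.2]
gripper_width: 1.002
gripper_force: 0.0
```

Call:
move_arm(
  targets="-0.8 -1 0 0; -0.8 -1 0 0; -0.8 -1 0 0; -0.8 -1 0 0; -0.8 -1 0 0; -0.8 -1 0 0; 0 0 0 0; 0 0 0 0",
)

```text
time_s: 20.18
tcp_pos: [0.2641, -0.668, 0.1721]
ee_rot: [[-0.93, -0.368, -0.0], [-0.368, 0.93, 0.0], [0.0, 0.0, -1.0]]
wrist_force: [1.2, 0.0, -0.6]
gripper_width: 0.999
gripper_force: 0.0
```

Run:
```python
from m import *
s=sense();c=capture("top");im=c["image"];c2=capture("scene");print(s["tcp_pos"],s["wrist_force"],s["gripper_width"])
for k in blobs(im,(3,110,40),(20,255,255),(250,150,420,255),4)[1]: print("chip",cv2.boundingRect(k),rect(c,k,.007))
for n,lo,hi,b,z in (("rib",(100,120,60),(130,255,255),(415,205,475,280),.076),("mat",(0,0,0),(180,255,45),(412,205,475,280),.004)):
    q=blobs(im,lo,hi,b,10)[1]
    if q: print(n,rect(c,cv2.convexHull(np.vstack(q)),z))
cv2.imwrite("pics/s7.png",np.vstack([cv2.resize(im[150:290,300:490],(475,350)),cv2.resize(c2["image"][150:290,170:360],(475,250))]))
```

```text
[ 0.26413702 -0.66800986  0.17205738] [ 1.21961641  0.00275963 -0.60618669] 0.998902832794827
chip (365, 231, 8, 5) [490.7, -206.7, 19.7, 11.2, -88.6]
chip (372, 213, 6, 8) [538.3, -222.1, 20.1, 13.9, -43.8]
chip (371, 199, 6, 8) [577.1, -219.5, 19.9, 14.1, 0.8]
chip (365, 192, 7, 6) [599.4, -203.6, 17.0, 14.2, -88.5]
rib [464.4, -417.5, 69.7, 24.8, 21.7]
mat [464.3, -420.7, 149.2, 90.3, 21.8]
```

View pics/s7.png

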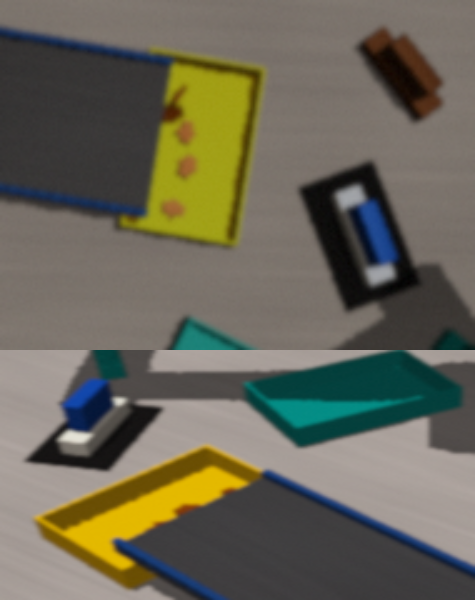

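```bash
cat >> m.py <<'E'
def wcap():
    s=sense();c=capture("wrist");T=np.eye(4);T[:3,:3]=s["ee_rot"];T[:3,3]=s["tcp_pos"];c["world_from_camera"]=T@np.array(c["hand_eye"]);return s,c
E
python3 - <<'E'
from m import *
s,c=wcap();print(np.round(c["hand_eye"],3).tolist(),c["fx"])
for p in [(320,240),(0,0),(640,0),(0,300),(640,300)]: print(p,(ray(c,*p,.01)-s["tcp_pos"]).round(3))
t=capture("top");im=t["image"][186:204,358:382];h=cv2.cvtColor(im,cv2.COLOR_BGR2HSV)
print("hue\n",h[...,0],"\nval\n",h[...,2])
E
```

```text
[[-0.001, 0.961, 0.278, 0.075], [1.0, 0.001, 0.0, -0.0], [-0.0, 0.278, -0.961, -0.162], [0.0, 0.0, 0.0, 1.0]] 355.5249629007202
(320, 240) [ 0.015  0.005 -0.162]
(0, 0) [-0.075 -0.304 -0.162]
(640, 0) [-0.263  0.168 -0.162]
(0, 300) [ 0.191 -0.269 -0.162]
(640, 300) [-0.045  0.324 -0.162]
hue
 [[  0   0   0   0   0 170  15  27  29  29  29  28  26  23  21  23  27  29
   29  29  30  29  29  30]
 [  8  10   8   0   0  15  24  28  29  29  29  27  23  20  22  26  28  29
   29  29  29  29  29  29]
 [  0   8  15  30   0  15  23  28  29  29  28  24  19  20  24  27  28  29
   29  29  29  29  29  29]
 [  0   0   0   0   0   8  24  28  28  28  26  22  19  22  26  29  29  29
   29  30  30  29  29  29]
 [165  10 170  30  15   0  23  29  28  28  25  20  22  25  28  29  29  29
   29  29  29  29  29  29]
 [ 30   0  15  10  10  10  25  27  27  25  22  21  24  26  27  29  29  29
   29  29  29  29  29  30]
 [  0   0  10   0  20   0  19  23  23  20  17  19  23  25  27  28  29  29
   30  30  29  30  29  29]
 [ 15  20   0  10  15   0  14  18  15  14  14  15  18  20  25  28  29  29
   30  29  29  30  30  2
[... 2138 characters left out ...]
56  55  56  58  59  65  75  83  83  83  92 106 120 134 145 155 159
  160 161 160 163 162 163]
 [ 57  59  57  59  58  62  74  89  99 102 103 114 129 139 146 148 154 157
  160 161 160 161 161 161]
 [ 57  58  57  57  60  71  92 117 130 130 135 140 146 148 145 145 151 156
  156 160 162 163 162 162]
 [ 57  58  58  56  62  81 112 139 152 154 155 155 155 149 144 147 152 156
  157 159 161 160 161 163]
 [ 54  56  57  60  66  87 122 149 159 160 160 158 153 148 146 153 155 155
  157 157 160 161 161 162]
 [ 57  58  57  60  66  91 128 153 162 162 156 148 144 143 149 153 156 158
  158 158 159 162 161 162]
 [ 60  58  58  59  68  96 132 151 161 162 154 145 134 134 145 153 157 158
  156 156 158 161 161 161]]
```

Call:
move_arm(
  targets="0.65 1 0.2 0.8; 0.65 1 0.2 0.8; 0.65 1 0 0.8; 0.65 1 0 0.8; 0.65 1 0 0.8; 0.65 1 0 0.8; 0.65 1 0 0.8; 0.65 1 0 0.8; 0.65 1 0 0.8; 0.65 1 0 0.8",
)

```text
time_s: 21.22
tcp_pos: [0.4296, -0.4146, 0.1828]
ee_rot: [[-0.469, -0.883, 0.001], [-0.883, 0.469, -0.0], [0.0, -0.001, -1.0]]
wrist_force: [0.9, -0.3, -0.3]
gripper_width: 1.0
gripper_force: 0.0
```

Call:
move_arm(
  targets="0.65 1 0 0.8; 0.65 1 0 0.8; 0.65 1 0 0.8; 0.65 1 0 0.8; 0.65 1 0 0.8; 0.65 1 0 0.8; 0.65 0.8 0 0.8; 0.65 0.3 0 0; 0 0 0 0; 0 0 0 0",
)

```text
time_s: 22.05
tcp_pos: [0.5589, -0.2378, 0.1822]
ee_rot: [[-0.001, -1.0, 0.0], [-1.0, 0.001, 0.0], [-0.0, -0.0, -1.0]]
wrist_force: [-0.4, 0.2, -0.1]
gripper_width: 1.001
gripper_force: 0.0
```

Run:
```python
from m import *
s,c=wcap();im=c["image"];cv2.imwrite("pics/w8.png",im)
print(s["tcp_pos"],s["joints"])
R=np.array([[.989,.149],[-.149,.989]]).T
for k in blobs(im,(0,100,30),(19,255,255),(0,0,640,480),60)[1]:
    r=rect(c,k,.007);d=R.T@(np.array(r[:2])-[556.5,-225.1]) ;print(cv2.boundingRect(k),cv2.contourArea(k),"solid %.2f"%(cv2.contourArea(k)/cv2.contourArea(cv2.convexHull(k))),r,"pan xy",d.round(),cv2.mean(im,cv2.drawContours(np.zeros(im.shape[:2],np.uint8),[k],-1,255,-1))[:3])
```

```text
[ 0.55889774 -0.23781387  0.18222446] [-7.79787875e+00  2.20639385e+01 -5.53862023e+00 -3.34434842e-03
 -6.23958304e+01  7.71441103e+00]
(250, 240, 47, 31) 648.5 solid 0.78 [606.4, -207.9, 47.2, 24.7, -33.6] pan xy [52. 10.] (37.63597733711048, 74.85127478753542, 120.21529745042494)
(380, 238, 25, 27) 390.0 solid 0.86 [489.5, -207.1, 27.5, 21.9, 53.5] pan xy [-64.  28.] (44.14918414918415, 88.3053613053613, 142.71561771561773)
(291, 227, 28, 24) 388.5 solid 0.87 [575.8, -220.8, 27.2, 21.2, -33.2] pan xy [20.  1.] (48.497652582159624, 94.52112676056338, 149.27464788732394)
(330, 225, 29, 23) 385.5 solid 0.86 [537.7, -222.5, 27.6, 20.6, -51.5] pan xy [-18.   5.] (48.2541567695962, 94.35866983372922, 150.16389548693587)
(164, 0, 27, 13) 163.0 solid 0.90 [678.2, -420.7, 21.5, 8.7, -0.1] pan xy [  91. -212.] (21.33160621761658, 31.528497409326427, 45.590673575129536)
```

Three chips are separate in the pan. The fourth blob has about the area of two touching chips (47 x 25 mm). I check its height across two views before handing in.

Run:
```python
from m import *
s,w=wcap();im=w["image"]
k=max(blobs(im,(0,100,30),(19,255,255),(200,200,330,300),60)[1],key=cv2.contourArea)
p=k.reshape(-1,2);P=np.array([ray(w,*q,.01)[:2] for q in p+0.]);e=p[(P@[.83,-.55]).argmax()];e2=p[(P@[.83,-.55]).argmin()]
print("wrist ends",e,ray(w,*e,.01).round(3),ray(w,*e,.034).round(3),"|",e2,ray(w,*e2,.01).round(3))
for z in (.005,.015,.025,.035,.045):print(z,"top streak end",ray({**w,**capture("top")},372,186,z).round(3),"wrist",ray(w,*e,z).round(3))
m=blobs(im,(0,100,30),(19,255,255),(245,235,300,275),1)[0][236:274:2,246:300:2]
print("\n".join("".join(".#"[v>0] for v in r) for r in m))
g=cv2.cvtColor(im,cv2.COLOR_BGR2HSV)[236:274:3,246:300:3];print(g[...,2])
```

```text
wrist ends [250 244] [ 0.629 -0.217  0.01 ] [ 0.624 -0.224  0.034] | [292 266] [ 0.588 -0.194  0.01 ]
0.005 top streak end [ 0.624 -0.215  0.005] wrist [ 0.63  -0.215  0.005]
0.015 top streak end [ 0.622 -0.213  0.015] wrist [ 0.628 -0.218  0.015]
0.025 top streak end [ 0.62  -0.212  0.025] wrist [ 0.625 -0.221  0.025]
0.035 top streak end [ 0.619 -0.211  0.035] wrist [ 0.623 -0.224  0.035]
0.045 top streak end [ 0.617 -0.21   0.045] wrist [ 0.621 -0.227  0.045]Traceback (most recent call last):
  File "<stdin>", line 8, in <module>
  File "<stdin>", line 8, in <genexpr>
  File "<stdin>", line 8, in <genexpr>
TypeError: string indices must be integers, not 'numpy.bool'
```

Both views agree best near z = 5 mm, so the pair lies low in the pan. The arm hovers clear of everything.

```bash
python3 -c "
from station import *
print(finish_job())"
```

```text
the job is handed in; nothing more can be done
None
```

I handed the job in at about 22 s: the plate is clear, all five chips appear to be in the yellow pan (two of them show as a single blob the size of two touching chips), and the scraper stands released within about 4 mm of the mat's centre, lined up with its long side; `finish_job()` returned no verdict.

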